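# Seat a curved row of sample cups with a stroke of the fingertips

### The arm

A 6-joint arm with a two-finger parallel gripper is mounted at the origin on the work surface. World frame = base frame: x ahead of the robot, y to its left, z up, the work surface at z = 0. Lengths are in m, angles in rad, forces in N, time in s.
With the tool pointing down it reaches from about 0.25 to 0.725 m from the base axis. Payload 4 kg.
Tool frame: the origin (TCP) lies midway between the tips of the shut fingers; the grasp point (between the pads) lies 19 mm behind it (bot.grip_depth is the distance from the TCP to the grasp point, in m); z points along the fingers, y is the line along which they close (so a half turn about z gives the same grasp; the last joint's range is limited). The gripper opens to 85 mm and grips with 20 to 120 N. Pads are 22 mm wide; open, the fingers measure 114 mm over their backs; the gripper's body (76 mm by 85 mm) begins 54 mm behind the grasp point. The pads swing forward as they close: fully open they stand 13 mm farther back than shut.
Start: joints at [1.116, 0.241, 0.005, 1.335, 0, 1.571], TCP at [0.22, 0.449, 0.231] pointing down, gripper open.
Joint ranges: [-2.72, 2.72], [-1.05, 1.87], [-1.09, 1.28], [-1.99, 2.15], [-1.42, 1.44], [-3.14, 3.14]. Speed limits (rad/s): [2.79, 2.79, 3.14, 3.14, 3.14, 3.14].

### API

Orientations are given as a unit quaternion [x, y, z, w].
In Python, from workcell import bot gives the robot as it stands.
- The arm moves only by the shell command python3 -m creep 'ROWS'. ROWS is JSON, one flat list of numbers, 5 for each row, row after row: the shift along the world's x, y, z in m, then the turn about the world's z in rad, then the finger opening in m, from 0 to 0.0854. In form: [x, y, z, twist, claw, x, y, z, twist, claw, ...]. A call has 1 to 10 rows; each row is the pose to reach, as a shift and turn from the pose commanded when the call began; what a row does not reach only later rows make up. A row lasts 1/12 s, in which the tool goes at most 41.7 mm and 7.16 degrees, less where a joint would pass 70% of its speed; a pose out of reach is approached as far as the arm can. A call with a gripper value outside its range is refused whole. The fingers move at their own pace and stop on an object; the grip force is fixed at half the most. Time passes only in rows, so rows that repeat a pose let the fingers close. It gives the time, the measured TCP pose, the force, the opening and the grip force at its end, in the units of the state.
- bot.get_obs(): the state, without advancing time (a new reading comes with each control period).
- bot.camera(name): name is "scene" or "top" or "wrist"; returns a dict with "pixels" (400x640x3 uint8, red, green, blue), "camera_matrix" (3x3 intrinsics, pixels), "extrinsics" (4x4, takes a point from world to camera coordinates); the wrist camera has in their place "T_tool_cam" (4x4, takes a point from camera to tool coordinates, whose origin is the TCP and whose axes are the flange's). Camera axes: x right, y down, z forward; pixel columns grow to the right and rows downward; lengths in m; the calibration is good to about 2 mm. A picture is of the moment at which its call begins: read the wrist's pose just before it. There is no depth.
- bot.job_done(): hands the job in; it is judged then, once.
Trained networks look in the newest picture that a camera, given by its name, has taken for a name from the list of things; names that differ only in an ending like _2 or _b are one class to them, and where a whole thing is asked for, a point or a joint stands for the part that bears it (a point fixed in the world has none). Each returns a list of dicts, best first, with "score" (0 to 1); they miss things now and then, are a little off and sometimes report something else, mostly with a low value. They report only what shows in the picture. A call takes as long as a camera call. They do not tell look-alikes from the thing itself.
- bot.look_for(camera, thing): "centre" ([column, row] as shares, 0 to 1, of the picture: columns of its width, rows of its height, amid what is visible of it).
- bot.place_of(camera, thing): "centre" ([column, row] as shares, 0 to 1, of the picture: columns of its width, rows of its height: a listed point, or the origin of a listed thing).
The state is a dict: "clock": time; "joint_pos": joint angles; "joint_vel": joint speeds; "tau": joint torques, N m; "eef_pos": TCP position; "tool_rot": TCP orientation; "ft_force": force on the tool from outside, world axes, zero at the start; "ft_torque": the same for the moment, N m; "grip_width": finger opening in m; "grasp_force": force on a finger pad.
Only numpy, scipy, OpenCV 4.12 (cv2) and the standard library are available. Lean on these libraries where they do the work, as an engineer would, in place of code of your own. Each camera call takes 0.05 s, during which the arm holds its last target. There are 200 camera calls.

### The job

The five round dome-topped sample cups on the autosampler tray still stand proud: starting at the end with the upright post, run your fingertips gently along the curved row so that each round cup in turn is pushed fully home. Leave the square-topped reference cup at the other end standing up. Do not lift the tray or shove it along the bench, and leave the vials and the other things on and around it alone.

Things in the scene. Friction and masses are not known exactly. Their poses are not given: they have to be found in the camera images.
- tray: autosampler tray, loose on the bench (about 1.5 kg), flat grey deck on a black plinth, 160 (x) x 300 (y) x 30 mm high. Origin: centre of its underside; z up. A curved row of cups runs along it near its +x side; two vials stand on the deck on the hollow (-x) side of the row. The tray may be turned any way round.
- row_center (a point): centre of the row's arc, radius 200 mm, at (-155, 0, 30) mm in the tray's frame. From it, in angle from the tray's x axis (growing towards its y axis), stand: the post at -0.66 rad, round cups 1 to 5 at -0.4, -0.2, 0, 0.2, 0.4 rad (40 mm apart), the square reference cup at 0.66 rad
- post_top (a point): top centre of the fixed upright steel post (14 mm diameter, 35 mm above the deck, top 65 mm above the bench) that marks the starting end of the row
- cup1_top (a point): highest point of round cup 1 (counted from the post): white slick domed cover, 28 mm across and 10 mm high (a 2 mm upright rim, then the dome), on an aluminium stem. This point is 47 mm above the bench when fully up and 41 mm when fully home (the cover's rim is then 1 mm above the deck)
- cup1 (a joint): how far round cup 1 is pushed down, m: 0 fully up, 0.006 fully home on a firm stop; it slides with about 1.5 N of friction, stays where it is left and does not spring back. Starts between 0 and 0.0015
- cup2_top (a point): highest point of round cup 2 (counted from the post): white slick domed cover, 28 mm across and 10 mm high (a 2 mm upright rim, then the dome), on an aluminium stem. This point is 47 mm above the bench when fully up and 41 mm when fully home (the cover's rim is then 1 mm above the deck)
- cup2 (a joint): how far round cup 2 is pushed down, m: 0 fully up, 0.006 fully home on a firm stop; it slides with about 1.5 N of friction, stays where it is left and does not spring back. Starts between 0 and 0.0015
- cup3_top (a point): highest point of round cup 3 (counted from the post): white slick domed cover, 28 mm across and 10 mm high (a 2 mm upright rim, then the dome), on an aluminium stem. This point is 47 mm above the bench when fully up and 41 mm when fully home (the cover's rim is then 1 mm above the deck)
- cup3 (a joint): how far round cup 3 is pushed down, m: 0 fully up, 0.006 fully home on a firm stop; it slides with about 1.5 N of friction, stays where it is left and does not spring back. Starts between 0 and 0.0015
- cup4_top (a point): highest point of round cup 4 (counted from the post): white slick domed cover, 28 mm across and 10 mm high (a 2 mm upright rim, then the dome), on an aluminium stem. This point is 47 mm above the bench when fully up and 41 mm when fully home (the cover's rim is then 1 mm above the deck)
- cup4 (a joint): how far round cup 4 is pushed down, m: 0 fully up, 0.006 fully home on a firm stop; it slides with about 1.5 N of friction, stays where it is left and does not spring back. Starts between 0 and 0.0015
- cup5_top (a point): highest point of round cup 5 (counted from the post): white slick domed cover, 28 mm across and 10 mm high (a 2 mm upright rim, then the dome), on an aluminium stem. This point is 47 mm above the bench when fully up and 41 mm when fully home (the cover's rim is then 1 mm above the deck)
- cup5 (a joint): how far round cup 5 is pushed down, m: 0 fully up, 0.006 fully home on a firm stop; it slides with about 1.5 N of friction, stays where it is left and does not spring back. Starts between 0 and 0.0015
- refcup_top (a point): top centre of the reference cup at the other end of the row: a square flat cover 26 x 26 x 10 mm, 47 mm above the bench; must stay up
- refcup (a joint): how far the square reference cup is pushed down, m: 0 fully up, 0.006 fully down; slides like the others
- vial_a: small amber glass vial with white cap, 22 mm across, 42 mm high, loose, standing on the tray's deck; origin: centre of its underside
- vial_b: small amber glass vial with white cap, 22 mm across, 42 mm high, loose, standing on the tray's deck; origin: centre of its underside
- specimen_jar: clear jar with red lid, 52 mm across, 65 mm high, loose on the bench; origin: centre of its underside
- wash_bottle: white bottle with green cap, 66 mm across, 160 mm high, loose on the bench; origin: centre of its underside
- beaker: glass beaker, 64 mm across, 80 mm high, loose on the bench; origin: centre of its underside
- mortar_weight: steel weight with a knob, 44 mm across, 47 mm high, loose on the bench; origin: centre of its underside
- spatula: thin steel lab spatula lying flat on the bench, 215 mm long, 5 mm thick, 16 mm wide at its +x end; origin: underside near its middle, x along it
Things that resemble listed ones, but are neither listed nor needed, are in the scene too. What is shaped like the mortar_weight but orange is not meant.

How it is judged:
On the way, in this order (a step that is already met when the one before it is completed fails the run):
1. round cup 1 (counted from the post) is pushed home by the fingertips, before the cups after it (value of joint cup1 above 0.0042 m and contact force between the fingers and tray above 0.1 N).
2. round cup 2 (counted from the post) is pushed home by the fingertips, before the cups after it (value of joint cup2 above 0.0042 m and contact force between the fingers and tray above 0.1 N).
3. round cup 3 (counted from the post) is pushed home by the fingertips, before the cups after it (value of joint cup3 above 0.0042 m and contact force between the fingers and tray above 0.1 N).
4. round cup 4 (counted from the post) is pushed home by the fingertips, before the cups after it (value of joint cup4 above 0.0042 m and contact force between the fingers and tray above 0.1 N).
5. round cup 5 (counted from the post) is pushed home by the fingertips, before the cups after it (value of joint cup5 above 0.0042 m and contact force between the fingers and tray above 0.1 N).
At the end, for the whole second after the job is handed in: all five round cups are pushed down at least 4.2 of their 6 mm, the square reference cup less than 2 mm; the tray lies flat and at rest within 20 mm of its start (the post's top within 25 mm); the vials and other loose things stand or lie within 25 mm of their start, tilted less than 0.3 rad (value of joint each of cup1, cup2, cup3, cup4, cup5 above 0.0042 m and value of joint refcup below 0.002 m and distance of tray from where it was at the start of the episode below 0.02 m and height (world z) of tray below 0.006 m and angle between tray's own z axis and vertical below 0.05 rad and distance of each of post_top, vial_a, vial_b, specimen_jar, wash_bottle, beaker, mortar_weight, spatula from where it was at the start of the episode below 0.025 m and angle between each of vial_a, vial_b, specimen_jar, wash_bottle, beaker, mortar_weight, spatula's own z axis and vertical below 0.3 rad and linear speed of tray below 0.02 m/s); the robot touches nothing.
It fails at once if a round cup is pushed home before the one ahead of it in the row ((value of joint cup2 above 0.0042 m and value of joint cup1 below 0.0042 m) or (value of joint cup3 above 0.0042 m and value of joint cup2 below 0.0042 m) or (value of joint cup4 above 0.0042 m and value of joint cup3 below 0.0042 m) or (value of joint cup5 above 0.0042 m and value of joint cup4 below 0.0042 m)).
It fails at once if the square reference cup is pushed down 2 mm or more (value of joint refcup above 0.002 m).
It fails at once if the fingertips press on the tray with more than 40 N (contact force between the fingers and tray above 40 N).
It fails at once if the tray is lifted, tipped or shoved more than 20 mm (the post 25 mm) (not (distance of tray from where it was at the start of the episode below 0.02 m and height (world z) of tray below 0.006 m and angle between tray's own z axis and vertical below 0.05 rad and distance of post_top from where it was at the start of the episode below 0.025 m)).
It fails at once if a vial or another loose thing is lifted, knocked over or moved more than 25 mm (not (distance of each of vial_a, vial_b, specimen_jar, wash_bottle, beaker, mortar_weight, spatula from where it was at the start of the episode below 0.025 m and angle between each of vial_a, vial_b, specimen_jar, wash_bottle, beaker, mortar_weight, spatula's own z axis and vertical below 0.3 rad)).
It also fails if it takes over 45 s, if anything falls off the work surface, if the arm or the gripper's body presses on something with over 40 N, if the wrist force passes 120 N, or if a joint passes its speed limit or range.

## Working session

There is one attempt and no reset: what is moved stays moved. The work goes in short steps, Python scripts to look and compute and a shell command to move; the robot and the scene stay as the last step left them, time stands still between calls to the robot, and variables do not carry over. Pictures are saved under pics/ and viewed, at most 10 in all, crops included, and the job is handed in when it is done.

```bash
mkdir -p pics
cat > h.py <<'E'
import numpy as np, cv2
from workcell import bot
from scipy.spatial.transform import Rotation as R
def snap(n,f=None):
    o=bot.get_obs(); c=bot.camera(n)
    if f: cv2.imwrite(f'pics/{f}.png',c['pixels'][:,:,::-1])
    K=np.array(c['camera_matrix'])
    if n=='wrist':
        T=np.eye(4);T[:3,:3]=R.from_quat(o['tool_rot']).as_matrix();T[:3,3]=o['eef_pos']
        E=np.linalg.inv(T@np.array(c['T_tool_cam']))
    else: E=np.array(c['extrinsics'])
    return K,E
def proj(K,E,p):
    q=E[:3,:3]@np.asarray(p,float)+E[:3,3]; q=K@q; return q[:2]/q[2]
def ray(K,E,uv,z):
    d=E[:3,:3].T@np.linalg.inv(K)@[uv[0],uv[1],1]; c=-E[:3,:3].T@E[:3,3]
    return c+d*(z-c[2])/d[2]
E
python3 - <<'E'
from h import *
np.set_printoptions(precision=4,suppress=True)
Z=dict(post_top=.065,cup1_top=.047,cup2_top=.047,cup3_top=.047,cup4_top=.047,cup5_top=.047,refcup_top=.047,tray=0,vial_a=.03,vial_b=.03,specimen_jar=0,wash_bottle=0,beaker=0,mortar_weight=0,spatula=0)
for n in('top','scene'):
    K,E=snap(n,n+'0')
    for t,z in Z.items():
        for r in bot.place_of(n,t)[:6]:
            uv=np.array(r['centre'])*[640,400]
            print(n,t,round(r['score'],2),uv.round(1),ray(K,E,uv,z)[:2])
o=bot.get_obs();print(o['eef_pos'],o['tool_rot'],o['clock'])
E
```

```text
top post_top 0.94 [232.1 200.8] [0.5333 0.1617]
top cup1_top 0.55 [258.9 207.5] [0.5183 0.0974]
top cup2_top 0.55 [267.2 208. ] [0.5166 0.0766]
top cup3_top 0.66 [162.5 240. ] [0.442  0.3349]
top cup3_top 0.53 [283.  192.4] [0.5557 0.0366]
top cup3_top 0.46 [283.6 203. ] [0.5284 0.0354]
top cup4_top 0.64 [302.8 198.3] [ 0.5394 -0.013 ]
top cup5_top 0.54 [311.6 187.9] [ 0.5658 -0.0359]
top cup5_top 0.47 [299.5 201.4] [ 0.5317 -0.0047]
top refcup_top 0.68 [331.3 173.7] [ 0.6018 -0.0869]
top tray 0.6 [282.3 190.1] [0.572  0.0407]
top tray 0.34 [426.  145.4] [ 0.6866 -0.3457]
top vial_a 0.67 [242.6 182.1] [0.5887 0.1406]
top vial_a 0.67 [282.7 170.7] [0.6167 0.0376]
top vial_b 0.67 [242.6 182.1] [0.5887 0.1406]
top vial_b 0.67 [282.7 170.7] [0.6167 0.0376]
top specimen_jar 0.63 [160.6 237.8] [0.4536 0.3537]
top mortar_weight 0.85 [471.1 270.3] [ 0.3518 -0.4391]
top mortar_weight 0.74 [439.7 218.4] [ 0.4877 -0.3682]
top mortar_weight 0.71 [428.2 259. ] [ 0.3832 -0.331 ]
top mortar_weight 0.57 [163.3 239.6] [0.4488 0.3465]
top mortar_weight 0.54 [399.1 254.2] [ 0.3972 -0.2569]
top mortar_w
[... 945 characters left out ...]
 vial_b 0.45 [346.1 249.2] [0.5763 0.1368]
scene specimen_jar 0.87 [434.1 267. ] [0.4418 0.3461]
scene specimen_jar 0.42 [207.1 188. ] [ 0.6859 -0.3384]
scene wash_bottle 0.86 [383.8 326.8] [0.6731 0.3449]
scene wash_bottle 0.34 [328.2 213.8] [0.5046 0.0097]
scene beaker 0.95 [206.1 188.2] [ 0.6885 -0.3402]
scene mortar_weight 0.71 [273.2 133.9] [ 0.3816 -0.3464]
scene mortar_weight 0.5 [292.6 152. ] [ 0.397  -0.2401]
scene mortar_weight 0.48 [241.1 147.6] [ 0.4984 -0.3829]
scene mortar_weight 0.45 [263.7 116.4] [ 0.3442 -0.4313]
scene mortar_weight 0.31 [312.4 213. ] [ 0.5343 -0.0278]
scene spatula 0.62 [226.6 140.2] [ 0.5083 -0.4445]
[0.2196 0.4492 0.2313] [0.2254 0.9743 0.     0.    ] 1.6
```

```bash
python3 -c "
import cv2
a=cv2.imread('pics/top0.png');b=cv2.imread('pics/scene0.png')
c=cv2.resize(a[130:270,140:360],None,fx=3.4,fy=3.4,interpolation=2);cv2.imwrite('pics/c1.png',c)
"
```

```text
(no output)
```

View pics/c1.png

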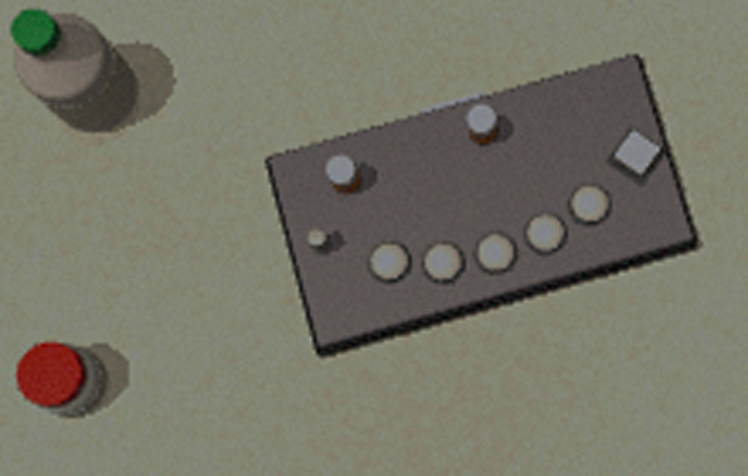

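View pics/scene0.png

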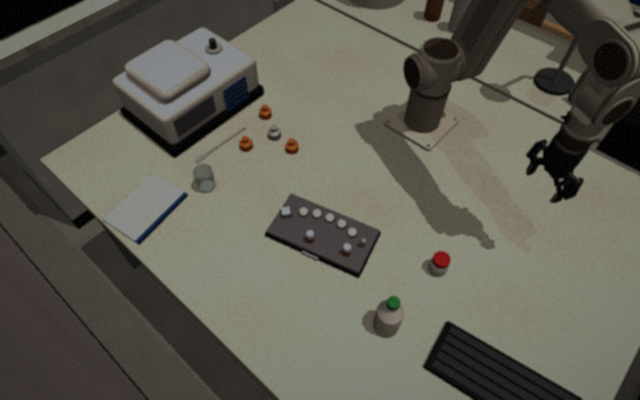

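The top view shows the tray turned with its row bowing toward the robot: post at (233,200), cups 1–5 at (255,207), (270,207), (286,204), (301,198) and (313,190), and the square cup at (328,175). The vials are on the far side. I'll fit the tray pose next.

```bash
cat >> h.py <<'E'
from scipy.optimize import least_squares
ANG=dict(post=-.66,c1=-.4,c2=-.2,c3=0,c4=.2,c5=.4,ref=.66)
def pts(q,z=0.0463):
    x,y,a=q; c,s=np.cos(a),np.sin(a); out=[]
    for k,t in ANG.items():
        lx,ly=-.155+.2*np.cos(t),.2*np.sin(t)
        out.append([x+c*lx-s*ly,y+s*lx+c*ly,.065 if k=='post' else .047 if k=='ref' else z])
    return np.array(out)
def fit(views,q0=(.572,.04,-2.9)):
    f=lambda q:np.concatenate([(np.array([proj(K,E,p) for p in pts(q)])-uv).ravel() for K,E,uv in views])
    r=least_squares(f,q0,loss='soft_l1'); return r.x,f(r.x).reshape(-1,7,2)
E
python3 - <<'E'
from h import *
np.set_printoptions(precision=4,suppress=True)
K,E=snap('top')
uv=np.array([[317,238],[390,261],[443,262],[495,252],[546,232],[590,204],[638,153]])/3.4+[140,130]
q,e=fit([(K,E,uv)]);print(q,e.round(1).tolist());print(pts(q))
K,E=snap('wrist')
print(bot.camera('wrist')['T_tool_cam'],K)
E
```

```text
[ 0.5692  0.0415 -2.8797] [[[-0.1, 0.3], [-0.5, -0.1], [-0.1, -0.1], [0.3, -0.0], [0.0, 0.0], [0.3, -0.3], [0.1, 0.2]]]
[[ 0.5345  0.1592  0.065 ]
 [ 0.5208  0.1092  0.0463]
 [ 0.5193  0.0693  0.0463]
 [ 0.5257  0.0298  0.0463]
 [ 0.5398 -0.0075  0.0463]
 [ 0.5611 -0.0413  0.0463]
 [ 0.598  -0.0777  0.047 ]]
[[-0.0005 -0.9445 -0.3286  0.0847]
 [ 1.     -0.0005  0.      0.0006]
 [-0.0002 -0.3286  0.9445 -0.1416]
 [ 0.      0.      0.      1.    ]] [[337.0246   0.     315.4289]
 [  0.     337.0246 200.838 ]
 [  0.       0.       1.    ]]
```

```bash
python3 -m creep '[0.25,-0.40,0.02,0.45,0,0.25,-0.40,0.02,0.45,0,0.25,-0.40,0.02,0.45,0,0.25,-0.40,0.02,0.45,0,0.25,-0.40,0.02,0.45,0,0.25,-0.40,0.02,0.45,0,0.25,-0.40,0.02,0.45,0,0.25,-0.40,0.02,0.45,0,0.25,-0.40,0.02,0.45,0,0.25,-0.40,0.02,0.45,0]'
python3 -m creep '[0,0,0,0,0,0,0,0,0,0,0,0,0,0,0]'
python3 - <<'E'
from h import *
np.set_printoptions(precision=4,suppress=True)
K,E=snap('wrist','w1')
for t in('post_top','cup1_top','refcup_top','vial_a'):
    for r in bot.place_of('wrist',t)[:7]: print(t,round(r['score'],2),(np.array(r['centre'])*[640,400]).round(1))
print(np.array([proj(K,E,p) for p in pts([ 0.5692,0.0415,-2.8797])]).round(0).tolist())
o=bot.get_obs();print(o['eef_pos'],o['tool_rot'],o['ft_force'],o['clock'],o['grip_width'])
E
```

```text
clock: 2.58
eef_pos: [0.4323, 0.1084, 0.2487]
tool_rot: [0.002, 1.0, 0.0, 0.0]
ft_force: [1.2, 0.2, -0.2]
grip_width: 0.0001
grasp_force: 0.0
clock: 2.83
eef_pos: [0.4313, 0.1103, 0.2481]
tool_rot: [0.003, 1.0, 0.0, -0.0]
ft_force: [-0.3, -0.2, -0.7]
grip_width: -0.0002
grasp_force: 0.0
post_top 0.71 [360.8 265.6]
cup1_top 0.92 [319.3 249. ]
refcup_top 0.79 [168.3 308.1]
refcup_top 0.46 [261.2 314.4]
refcup_top 0.22 [364.6 267.9]
vial_a 0.54 [343.  287.2]
vial_a 0.39 [263.4 314.9]
[[360.0, 265.0], [314.0, 246.0], [279.0, 245.0], [245.0, 251.0], [213.0, 262.0], [186.0, 278.0], [160.0, 305.0]]
[0.431  0.1117 0.2483] [ 0.0009  1.      0.     -0.0001] [-1.3278 -0.0941  0.0741] 3.0833 8.734998978618119e-05
```

View pics/w1.png

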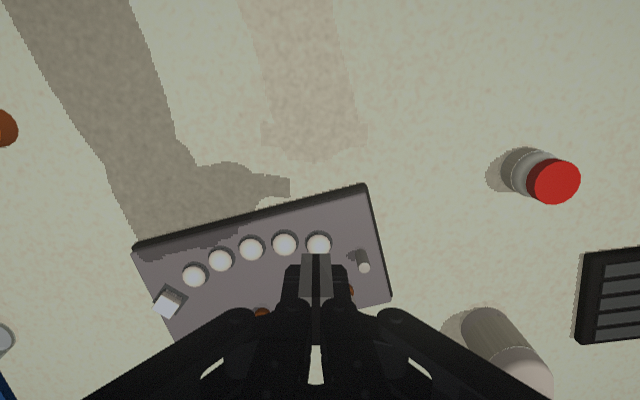

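The wrist view shows cups 1–5 at about (318,243), (284,243), (251,248), (220,259) and (194,275), the square cup at (167,304) and the post at (364,267). The row is about 5 px left of where I predicted, so I'll take a second, closer wrist view and average the pose readings.

```bash
python3 -m creep '[0.05,-0.06,-0.06,0,0,0.05,-0.06,-0.06,0,0,0.05,-0.06,-0.06,0,0,0.05,-0.06,-0.06,0,0,0.05,-0.06,-0.06,0,0,0.05,-0.06,-0.06,0,0,0.05,-0.06,-0.06,0,0]'
python3 - <<'E'
from h import *
np.set_printoptions(precision=4,suppress=True)
for i in range(4):
    K,E=snap('wrist','w2'); o=bot.get_obs(); print(o['eef_pos'],o['tool_rot'],o['ft_force'],o['clock'])
print(np.array([proj(K,E,p) for p in pts([ 0.5692,0.0415,-2.8797])]).round(1).tolist())
im=cv2.imread('pics/w2.png'); g=im.min(2)
n,l,s,c=cv2.connectedComponentsWithStats((g>150).astype('uint8'))
for i in range(1,n):
    if s[i,4]>150: print(s[i].tolist(),c[i].round(1))
E
```

```text
clock: 3.67
eef_pos: [0.4817, 0.0515, 0.1895]
tool_rot: [0.002, 1.0, 0.0, 0.001]
ft_force: [0.4, 0.3, -0.5]
grip_width: -0.0001
grasp_force: 0.0
[0.4817 0.0514 0.1895] [0.0016 1.     0.0002 0.001 ] [-0.1212  0.7397 -0.1051] 3.7167
[0.4817 0.0513 0.1894] [0.0016 1.     0.0002 0.001 ] [-0.5073  0.058   0.6713] 3.7667
[0.4817 0.0511 0.1893] [0.0017 1.     0.0001 0.0009] [-0.0302  0.2038 -0.3939] 3.8167
[0.4817 0.051  0.1892] [0.0019 1.     0.0001 0.0008] [-1.2077  0.2178 -0.227 ] 3.8667
[[438.0, 248.2], [378.2, 225.5], [334.8, 224.2], [292.0, 230.7], [252.5, 244.7], [218.7, 264.8], [185.4, 298.1]]
[146, 0, 494, 400, 95435] [453.1 143.8]
[284, 0, 23, 40, 338] [295.5  19.8]
[261, 18, 23, 19, 181] [272.   26.1]
[0, 32, 208, 368, 36241] [ 69.1 259.9]
[314, 61, 24, 19, 189] [326.  71.]
[303, 70, 11, 24, 156] [308.2  82.3]
[320, 72, 23, 38, 280] [331.5  90.2]
[327, 212, 26, 25, 503] [339.9 223.9]
[370, 213, 25, 25, 491] [382.1 224.9]
[286, 219, 26, 24, 481] [298.1 230.3]
[247, 234, 27, 22, 306] [262.3 246.4]
[216, 259, 24, 17, 170] [229.5 268.9]
[308, 346, 16, 38, 416] [315.5 366.6]
```

View pics/w2.png

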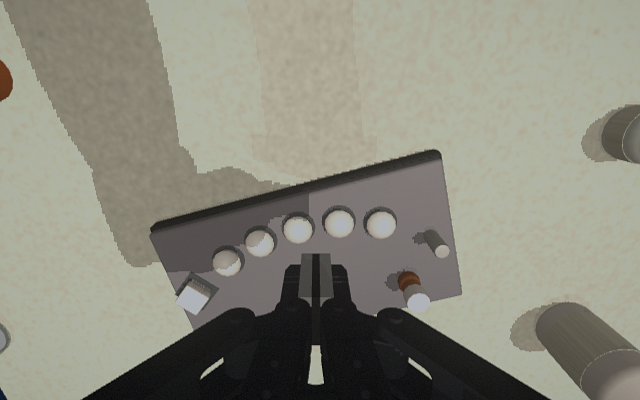

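Run:
```python
from h import *
np.set_printoptions(precision=4,suppress=True)
Kt,Et=snap('top'); 
ut=np.array([[317,238],[390,261],[443,262],[495,252],[546,232],[590,204],[638,153]])/3.4+[140,130]
K,E=snap('wrist'); o=bot.get_obs()
print('tcp proj',proj(K,E,o['eef_pos']))
u2=np.array([[442,252],[380.5,225],[339,223],[298,229.5],[259.5,241.5],[227.5,262],[194,297]])
T=np.eye(4);T[:3,:3]=R.from_quat([.0009,1,0,-.0001]).as_matrix();T[:3,3]=[.431,.1117,.2483]
E1=np.linalg.inv(T@np.array(bot.camera('wrist')['T_tool_cam']))
u1=np.array([[364,267],[318,243],[284,243],[251,248],[220,259],[194,275],[168,304]])
import h
p0=h.pts; h.pts=lambda q:p0(q,.042)
for n,v in dict(top=[(Kt,Et,ut)],w1=[(K,E1,u1)],w2=[(K,E,u2)],w12=[(K,E1,u1),(K,E,u2)]).items():
    q,e=fit(v);print(n,q,e.round(1).tolist());print(p0(q)[:,:2].tolist())
# cup-by-cup triangulation from two wrist views
for a,b in zip(u1,u2):
    f=lambda p:np.concatenate([proj(K,E1,p)-a,proj(K,E,p)-b]); r=least_squares(f,[.53,.05,.04]);print(r.x,r.cost)
```

```text
tcp proj [314.1202 269.8509]
top [ 0.5698  0.0416 -2.8797] [[[-0.1, 0.1], [-0.3, -0.0], [-0.1, -0.1], [0.3, 0.0], [-0.0, 0.1], [0.2, -0.1], [0.1, -0.0]]]
[[0.5351250454318179, 0.15929264927124576], [0.5213909939107602, 0.10929087352221985], [0.5198714740342472, 0.06938642725309399], [0.5263100330249462, 0.0299755311604655], [0.5404499858539455, -0.007370626696726994], [0.5617276172231547, -0.04116317285733341], [0.5986327460653229, -0.07758862020368607]]
w1 [ 0.5683  0.0495 -2.8763] [[[1.8, -2.6], [1.7, 0.9], [0.8, -0.1], [-0.3, 0.1], [-0.5, 0.2], [-1.3, 0.3], [-3.1, 0.3]]]
[[0.5332966304154423, 0.16699689765741316], [0.5197311687193216, 0.11694912050187879], [0.5183461401220604, 0.07703977988485733], [0.5249174818773861, 0.037650806297882734], [0.5391832153265819, 0.00035251381877367954], [0.5605746106951537, -0.033368132332896], [0.5976022879751826, -0.06966899822456558]]
w2 [ 0.5696  0.0457 -2.8954] [[[1.6, -1.3], [2.6, 0.3], [1.3, 0.4], [-0.1, -0.2], [-1.0, 1.0], [-2.9, 0.0], [-4.6, 0.2]]]
[[0.5367646487591522, 0.1639428294048882], [0.5222445050791913, 0.11416364523366823], [0.52
[... 345 characters left out ...]
-2.3], [4.1, -0.4], [2.8, -0.1], [1.4, -0.5], [0.6, 1.0], [-1.3, 0.1], [-2.8, 0.4]]]
[[0.5357963008243186, 0.1654037511546171], [0.5215449955474161, 0.11554693570132654], [0.5196121692238973, 0.07566037211026516], [0.5256421076397956, 0.036184890917490026], [0.53939441617904, -0.0013057450139274604], [0.5603208336980903, -0.03531690233794479], [0.5968466347110813, -0.072122711792409]]
[0.5435 0.1671 0.0541] 0.19822320075110916
[0.5295 0.1155 0.0226] 0.8252186659618245
[0.5269 0.0743 0.025 ] 0.00016341071408531931
[0.5351 0.0337 0.022 ] 0.0005176581741168111
[ 0.5477 -0.0049  0.0244] 0.5199382367101039
[ 0.5707 -0.0394  0.024 ] 0.13372216158682224
[ 0.6221 -0.0844  0.0114] 0.38234406441651897
```

```bash
python3 -m creep '[0.03,0.04,-0.05,0,0,0.039,0.061,-0.08,0,0,0.039,0.061,-0.119,0,0,0.039,0.061,-0.119,0,0,0.039,0.061,-0.119,0,0,0.039,0.061,-0.119,0,0,0.039,0.061,-0.119,0,0,0.039,0.061,-0.119,0,0]'
python3 - <<'E'
from h import *
np.set_printoptions(precision=4,suppress=True)
K,E=snap('wrist','w3'); o=bot.get_obs(); print(o['eef_pos'],o['tool_rot'],o['ft_force'],o['clock'])
print('tcp',proj(K,E,o['eef_pos']))
for q in([.5698,.0416,-2.8797],[.5694,.0466,-2.88]): print(np.array([proj(K,E,p) for p in pts(q)]).round(0).tolist())
Ks,Es=snap('scene','s3'); print(proj(Ks,Es,o['eef_pos'])); Kt,Et=snap('top','t3'); 
a=cv2.imread('pics/s3.png');u=proj(Ks,Es,o['eef_pos']).astype(int)
t=cv2.imread('pics/t3.png');v=proj(Kt,Et,o['eef_pos']).astype(int);print(u,v)
w=cv2.resize(cv2.imread('pics/w3.png'),(640,400))
c=lambda i,p:cv2.resize(i[p[1]-45:p[1]+45,p[0]-72:p[0]+72],(400,250),interpolation=2)
cv2.imwrite('pics/m3.png',np.vstack([np.hstack([c(a,u),c(t,v)]),cv2.resize(w[170:330,60:572],(800,250))]))
E
```

```text
clock: 4.68
eef_pos: [0.5221, 0.1112, 0.0715]
tool_rot: [0.003, 1.0, 0.0, 0.002]
ft_force: [0.3, -0.5, 0.8]
grip_width: -0.0002
grasp_force: 0.0
[0.5221 0.1111 0.0715] [0.0028 1.     0.0004 0.002 ] [-0.1748  0.741  -0.3674] 4.7333
tcp [314.3131 270.155 ]
[[409.0, 285.0], [311.0, 245.0], [238.0, 243.0], [168.0, 254.0], [106.0, 276.0], [56.0, 308.0], [13.0, 359.0]]
[[419.0, 285.0], [320.0, 244.0], [247.0, 242.0], [177.0, 253.0], [115.0, 276.0], [65.0, 307.0], [20.0, 358.0]]
[352.2397 223.8583]
[352 223] [252 204]
```

View pics/m3.png

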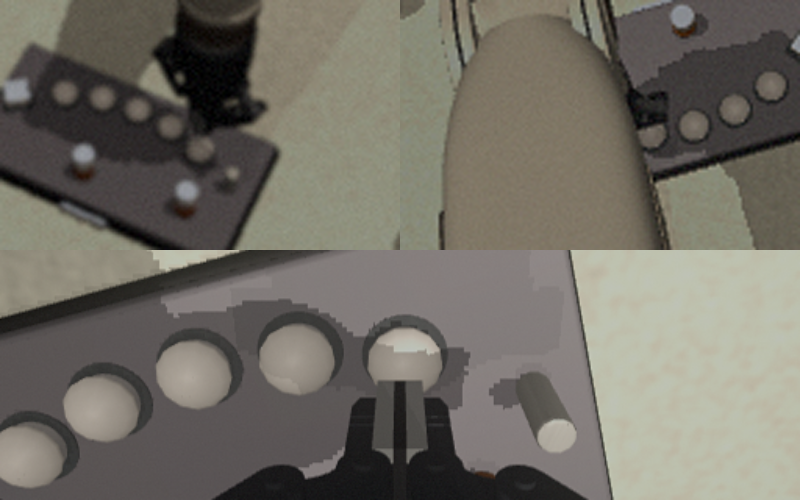

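The close-up shows the fingertips over cup 1: tip column about 316 and cup column about 319, so y is within 2 mm, and x agrees too. I'll go down gently, watching the force.

```bash
python3 -m creep '[-0.001,0.001,-0.012,0,0,-0.001,0.001,-0.018,0,0,-0.001,0.001,-0.021,0,0,-0.001,0.001,-0.022,0,0,-0.001,0.001,-0.023,0,0,-0.001,0.001,-0.024,0,0,-0.001,0.001,-0.024,0,0,-0.001,0.001,-0.024,0,0]'; python3 -m creep '[0,0,-0.001,0,0,0,0,-0.002,0,0,0,0,-0.002,0,0,0,0,-0.002,0,0]'
```

```text
clock: 5.5
eef_pos: [0.5198, 0.1124, 0.0455]
tool_rot: [0.002, 1.0, 0.0, 0.0]
ft_force: [0.1, -0.7, 0.8]
grip_width: -0.0002
grasp_force: 0.0
clock: 5.83
eef_pos: [0.5198, 0.1124, 0.0433]
tool_rot: [0.002, 1.0, 0.0, 0.0]
ft_force: [-0.5, 1.0, 0.6]
grip_width: 0.0002
grasp_force: 0.3
```

```bash
python3 -m creep '[0,0,-0.0005,0,0,0,0,-0.001,0,0,0,0,-0.001,0,0]'; python3 -m creep '[0,0,-0.0005,0,0,0,0,-0.001,0,0,0,0,-0.001,0,0]'
python3 - <<'E'
from h import *
f=[]
for i in range(6): bot.camera('top'); f.append(bot.get_obs()['ft_force'])
print(np.mean(f,0),np.std(f,0),bot.get_obs()['eef_pos'])
E
```

```text
clock: 6.08
eef_pos: [0.5197, 0.1124, 0.0423]
tool_rot: [0.002, 1.0, 0.0, 0.0]
ft_force: [0.4, -0.4, 0.4]
grip_width: -0.0001
grasp_force: 0.4
clock: 6.33
eef_pos: [0.5197, 0.1124, 0.0412]
tool_rot: [0.002, 1.0, 0.0, 0.0]
ft_force: [0.4, 0.4, 1.6]
grip_width: -0.0001
grasp_force: 0.5
[0.41441831 0.33483876 0.42649288] [0.52523972 0.51896634 0.23444126] [0.51951287 0.1123266  0.04120804]
```

```bash
python3 -m creep '[0,0,-0.0005,0,0,0,0,-0.001,0,0,0,0,-0.001,0,0]'
python3 - <<'E'
from h import *
f=[]
for i in range(5): K,E=snap('wrist','w4'); f.append(bot.get_obs()['ft_force'])
print(np.mean(f,0),bot.get_obs()['eef_pos'])
im=cv2.imread('pics/w4.png'); cv2.imwrite('pics/w4c.png',cv2.resize(im[160:340,20:500],(800,300)))
E
```

```text
clock: 6.88
eef_pos: [0.5196, 0.1123, 0.0408]
tool_rot: [0.002, 1.0, 0.0, 0.0]
ft_force: [-1.0, -1.0, 5.5]
grip_width: 0.0001
grasp_force: 2.5
[-0.97083264 -0.20258007  5.19419693] [0.51960367 0.1123479  0.0408356 ]
```

View pics/w4c.png

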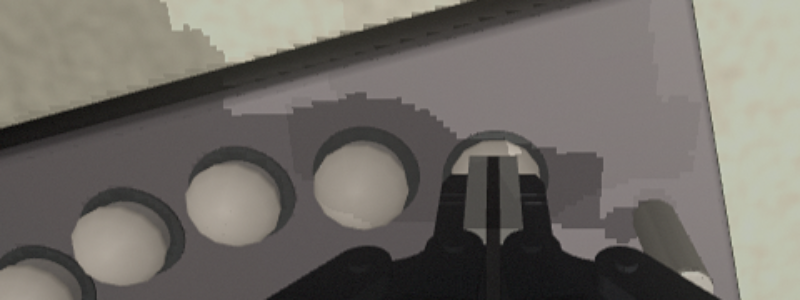

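Cup 1 is home: 5 N at z = 40.8 mm, and the picture shows the tip centred on it (494 against 495). Now on to cup 2, using the same final height.

```bash
python3 -m creep '[0,0,0.010,0,0,-0.001,-0.010,0.010,0,0,-0.0015,-0.030,0.010,0,0,-0.0015,-0.040,0.010,0,0,-0.0015,-0.040,0.010,0,0,-0.0015,-0.040,0.008,0,0,-0.0015,-0.040,0.006,0,0,-0.0015,-0.040,0.0045,0,0,-0.0015,-0.040,0.003,0,0,-0.0015,-0.040,0.002,0,0]'; python3 -m creep '[0,0,-0.001,0,0,0,0,-0.0015,0,0,0,0,-0.002,0,0,0,0,-0.002,0,0,0,0,-0.002,0,0]'
```

```text
clock: 7.97
eef_pos: [0.5182, 0.0727, 0.0421]
tool_rot: [0.002, 1.0, -0.0, 0.0]
ft_force: [0.5, -0.3, 1.2]
grip_width: 0.0001
grasp_force: 0.6
clock: 8.38
eef_pos: [0.5182, 0.0727, 0.0408]
tool_rot: [0.002, 1.0, 0.0, 0.0]
ft_force: [-1.8, 0.9, 6.9]
grip_width: -0.0002
grasp_force: 2.6
```

Cup 2 is on its stop. Next is cup 3.

```bash
python3 -m creep '[0,0,0.010,0,0,0.001,-0.010,0.010,0,0,0.004,-0.030,0.010,0,0,0.0065,-0.0395,0.010,0,0,0.0065,-0.0395,0.010,0,0,0.0065,-0.0395,0.008,0,0,0.0065,-0.0395,0.006,0,0,0.0065,-0.0395,0.0045,0,0,0.0065,-0.0395,0.003,0,0,0.0065,-0.0395,0.002,0,0]'; python3 -m creep '[0,0,-0.001,0,0,0,0,-0.0015,0,0,0,0,-0.002,0,0,0,0,-0.002,0,0,0,0,-0.002,0,0]'
python3 - <<'E'
from h import *
K,E=snap('wrist','w5')
im=cv2.imread('pics/w5.png'); cv2.imwrite('pics/w5c.png',cv2.resize(im[160:340,120:600],(800,300)))
E
```

```text
clock: 9.22
eef_pos: [0.5244, 0.0332, 0.0421]
tool_rot: [0.002, 1.0, -0.0, -0.0]
ft_force: [-1.1, -1.0, 1.3]
grip_width: 0.0002
grasp_force: 0.6
clock: 9.63
eef_pos: [0.5245, 0.0332, 0.0408]
tool_rot: [0.002, 1.0, 0.0, 0.0]
ft_force: [-2.2, 0.3, 5.5]
grip_width: -0.0002
grasp_force: 2.6
```

View pics/w5c.png

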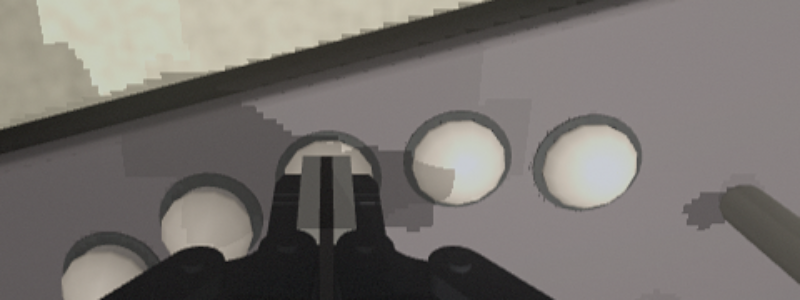

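The tip is still centred on cup 3 (column 326 against 328). Cups 1 and 2 sit low in their recesses, and 4 and 5 still stand proud. Next is cup 4.

```bash
python3 -m creep '[0,0,0.010,0,0,0.003,-0.010,0.010,0,0,0.010,-0.028,0.010,0,0,0.014,-0.0375,0.010,0,0,0.014,-0.0375,0.010,0,0,0.014,-0.0375,0.008,0,0,0.014,-0.0375,0.006,0,0,0.014,-0.0375,0.0045,0,0,0.014,-0.0375,0.003,0,0,0.014,-0.0375,0.002,0,0]'; python3 -m creep '[0,0,-0.001,0,0,0,0,-0.0015,0,0,0,0,-0.002,0,0,0,0,-0.002,0,0,0,0,-0.002,0,0]'
```

```text
clock: 10.52
eef_pos: [0.5383, -0.0043, 0.042]
tool_rot: [0.002, 1.0, -0.0, -0.0]
ft_force: [-0.3, -0.5, 2.3]
grip_width: -0.0001
grasp_force: 0.6
clock: 10.93
eef_pos: [0.5383, -0.0044, 0.0408]
tool_rot: [0.002, 1.0, 0.0, -0.0]
ft_force: [-1.7, 0.1, 5.2]
grip_width: -0.0002
grasp_force: 2.6
```

```bash
python3 -m creep '[0,0,0.010,0,0,0.006,-0.010,0.010,0,0,0.015,-0.025,0.010,0,0,0.0215,-0.034,0.010,0,0,0.0215,-0.034,0.010,0,0,0.0215,-0.034,0.008,0,0,0.0215,-0.034,0.006,0,0,0.0215,-0.034,0.0045,0,0,0.0215,-0.034,0.003,0,0,0.0215,-0.034,0.002,0,0]'; python3 -m creep '[0,0,-0.001,0,0,0,0,-0.0015,0,0,0,0,-0.002,0,0,0,0,-0.002,0,0,0,0,-0.002,0,0]'
```

```text
clock: 11.77
eef_pos: [0.5597, -0.0383, 0.042]
tool_rot: [0.002, 1.0, -0.0, -0.0]
ft_force: [0.3, -1.6, 1.3]
grip_width: -0.0
grasp_force: 0.6
clock: 12.18
eef_pos: [0.5598, -0.0384, 0.0409]
tool_rot: [0.002, 1.0, 0.0, -0.0]
ft_force: [-1.7, 0.7, 5.0]
grip_width: 0.0004
grasp_force: 2.5
```

All five cups gave the firm-stop force. I'll lift straight up, back off and check.

```bash
python3 -m creep '[0,0,0.01,0,0,0,0,0.04,0,0,0,0,0.08,0,0,-0.04,0.02,0.11,0,0,-0.08,0.04,0.14,0,0,-0.08,0.04,0.14,0,0,-0.08,0.04,0.14,0,0,-0.08,0.04,0.14,0,0,-0.08,0.04,0.14,0,0]'
python3 - <<'E'
from h import *
K,E=snap('wrist','w6'); snap('scene','s6')
w=cv2.imread('pics/w6.png'); s=cv2.imread('pics/s6.png')
cv2.imwrite('pics/m6.png',np.vstack([cv2.resize(w[150:350],(800,250)),cv2.resize(s[175:295,210:450],(640,320),interpolation=2)[:, :].copy() if 0 else cv2.resize(s[180:300,170:490],(800,300),interpolation=2)]))
E
```

```text
clock: 12.93
eef_pos: [0.4806, 0.0013, 0.1805]
tool_rot: [0.002, 1.0, -0.0, 0.001]
ft_force: [-0.0, -0.4, -0.3]
grip_width: 0.0001
grasp_force: 0.0
```

View pics/m6.png

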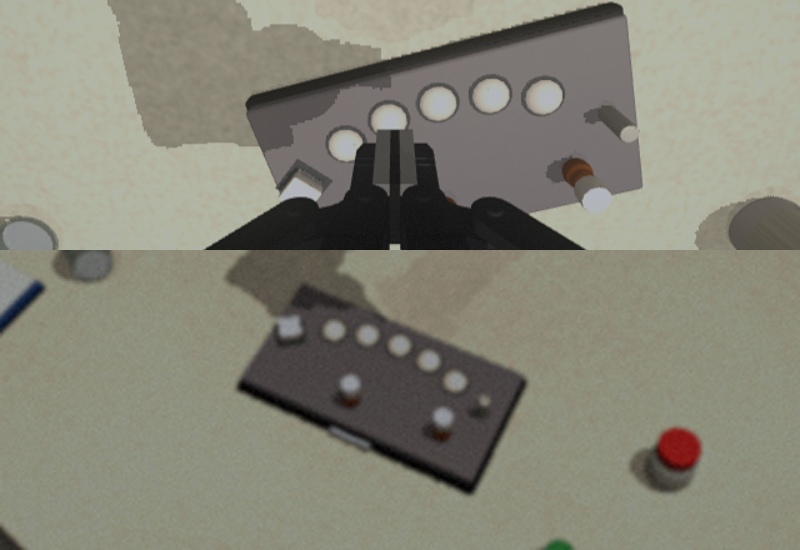

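The picture shows all five cups, (345,145) to (543,97), seated with thin even rims. The square cup at (300,182) still stands up, and the vials and tray are undisturbed.

```bash
python3 -c "
from workcell import bot
print(bot.job_done())"
```

```text
the job is handed in; nothing more can be done
None
```

I pressed all five round cups onto their stops in order from the post (about 5–7 N each), hopping from cup to cup instead of sliding along the row. In the last pictures the square cup was still up and the tray and vials looked undisturbed; the job is handed in, but no verdict came back.

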